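# Press a bronze bushing home in a control-unit housing

### The arm

A 7-joint arm with a two-finger parallel gripper is mounted at the origin on the work surface. World frame = base frame: x ahead of the robot, y to its left, z up, the work surface at z = 0. Lengths are in m, angles in rad, forces in N, time in s.
With the tool pointing down it reaches from about 0.425 to 0.925 m from the base axis. Payload 6.8 kg.
Tool frame: the origin (TCP) lies between the finger pads; the fingertips stand r.tcp_to_tips ahead of it and the grasp point (between the pads) lies 3 mm ahead of it (r.tcp_to_tips is the distance from the TCP to the fingertips, in m); z points along the fingers, y is the line along which they close (so a half turn about z gives the same grasp; the last joint's range is limited). The gripper opens to 85 mm and grips with 20 to 120 N. Pads are 22 mm wide; open, the fingers measure 114 mm over their backs; the gripper's body (76 mm by 85 mm) begins 54 mm behind the grasp point. The pads swing forward as they close: fully open they stand 13 mm farther back than shut.
Start: joints at [-1.345, 0.477, 0.022, 1.555, -0.011, 1.109, -0.083], TCP at [0.221, 0.638, 0.253] pointing down, gripper open.
Joint ranges: [-2.96, 2.96], [-0.34, 2.1], [-1.41, 1.46], [0.24, 2.44], [-1.37, 4.51], [0.17, 1.92], [-2.96, 2.96]. Speed limits (rad/s): [2.39, 2.39, 3.14, 3.14, 3.14, 3.14, 3.14].

### API

Orientations are given as a rotation vector (axis times angle).
In Python, from bench import r gives the robot as it stands. The module is installed in compiled form; this text tells all that it offers.
- The arm moves only by the tool step_arm, never from a script. Its argument "moves" is a list of rows, each an object of numbers: "rx", "ry", "rz": the turn, a rotation vector about the tool's x, y, z in degrees; "dx", "dy", "dz": the shift along the tool's x, y, z in mm; "gripper": the opening, from -1 (shut) to 1 (fully open). In form: [{"rx": .., "ry": .., "rz": .., "dx": .., "dy": .., "dz": .., "gripper": ..}, ...]. A call has 1 to 20 rows; each row shifts and turns the commanded pose from where the row before left it, along the tool's axes as they then stand; what a row does not reach is not made up. A row lasts 1/8 s, in which the tool goes at most 62.5 mm and 10.7 degrees, less where a joint would pass 70% of its speed; a pose out of reach is approached as far as the arm can. A call is refused whole if a number of a shift passes 62.5 or a number of a turn 10.7, either way. A call with a gripper value outside its range is refused whole. The fingers move at their own pace and stop on an object; "grip_force" is the grip in N (left out, the last holds). Time passes only in rows, so rows that do not move let the fingers close. It gives the time, the measured TCP pose, the force, the opening and the grip force at its end, in the units of the state.
- r.get_obs(): the state, without advancing time (a new reading comes with each control period).
- r.grab_frame(name): name is "side" or "top" or "wrist"; returns the picture (400x640x3 uint8, blue, green, red); there is no depth.
- r.camera_info(name): a dict with "mtx" (3x3 intrinsics, pixels), "rvec" (rotation vector, rad) and "tvec" (3), from world to camera coordinates, as OpenCV has them. Camera axes: x right, y down, z forward; pixel columns grow to the right and rows downward; lengths in m; the calibration is good to about 2 mm. A picture is of the moment at which its call begins: read the wrist's pose just before it. camera_info takes no time and is no camera call; for the wrist camera it gives the pose at the moment of the call.
- r.hand_in(): hands the job in; it is judged then, once.
The state is a dict: "clock": time; "joints": joint angles; "qvel": joint speeds; "tau": joint torques, N m; "tcp_pos": TCP position; "orientation": TCP orientation; "contact_force": force on the tool from outside, world axes, zero at the start; "moment": the same for the moment, N m; "grip_width": finger opening in m; "gripper_force": force on a finger pad.
Only numpy, scipy, OpenCV 4.12 (cv2) and the standard library are available. Lean on these libraries where they do the work, as an engineer would, in place of code of your own. Each camera call takes 0.05 s, during which the arm holds its last target. There are 200 camera calls.

### The job

Take the bronze flanged bushing from the black kit block, set it shank-down into the empty boss of the aluminium control-unit housing and press it in until its flange is fully home, flat on the boss. The press fit is stiff and the housing floats on a spring nest that sinks while you push, so go by feel: firm but gentle, never more than about 20 N on the bushing. Leave it released, and leave the other sleeves and the rest of the bench alone.

Things in the scene. Friction and masses are not known exactly. Their poses are not given: they have to be found in the camera images.
- bushing_mid (a point): Centre (half-way up, on the axis; z up) of the loose bronze (copper-brown) bushing, 0.11 kg, upright in a recess of the kit block. From the foot up: shank 20 mm wide, 18 mm long, foot chamfered 2 mm; flange 34 mm wide, 4 mm thick; grip collar 26 mm wide, 20 mm tall. 42 mm in all: top 21 mm above this point, flange top 1 mm above, shoulder (flange underside) 3 mm below, foot 21 mm below.
- bore (a point): Centre of the mouth of the empty vertical bore, at the top face of the housing's square boss (36 mm wide, 86 mm above the bench, 18 mm above the walls). z up; x along the housing's long side, towards the black connector (90 mm off, 11 mm lower than the boss). Bore 22 mm wide, open below. The bushing is fully home when its centre is 3 mm above this point. It moves with the housing.
- kit: Black plastic kit block fixed to the bench, 75 x 180 x 22 mm; origin at the centre of its underside, z up, y along its length. Three round recesses, 22 mm wide and 12 mm deep, lie in a row along its y at -58, 0 and +58 mm; the bronze bushing, a steel sleeve and a white spacer stand in them in any order, flanges 6 mm above the block. Fingers closing along x clear the neighbours.
- steel_sleeve_mid (a point): Centre of the bare steel look-alike in the kit block, same shape and sizes as the bronze bushing. Not wanted: leave it standing.
- white_spacer_mid (a point): Centre of the white plastic look-alike in the kit block, same shape and sizes as the bronze bushing. Not wanted: leave it standing.
- spare_unit: Opened spare control unit, 130 x 100 x 26 mm aluminium tray with a green board, loose, beyond the work area. Origin at the centre of its underside. Bystander, leave alone.
- driver: Screwdriver, 170 mm long, lying on the bench to the right. Origin at the middle of its underside. Bystander, leave alone.
- flux: Small flux bottle, 40 mm wide and 90 mm tall, red cap, on the left. Origin at the centre of its underside. Bystander, leave alone.
- mug: Blue mug, 80 mm wide and 95 mm tall, on the left. Origin at the centre of its underside. Bystander, leave alone.
- bin: Blue parts bin, 130 x 100 x 45 mm, on the right. Origin at the centre of its underside. Bystander, leave alone.
- bushing: The same bronze bushing; origin at the centre of its foot, z up along its axis. Grip the collar with the finger tips just above the flange: tips below the flange would strike the kit block or the boss.
- housing: Aluminium housing, 150 x 110 mm, green board; origin under its centre, z up. A white nylon locking ring sits 5 to 9 mm down its bore: the shank must drive it down ahead of itself, against about 14 N all the way, until the flange lands. The housing floats on damped springs under an upper stop: it starts to sink at 0 to 17 N (varies), gives a millimetre or two per further N, 30 mm at most, and rises when let go.
- fixture: Dark steel base plate of the spring nest, 190 x 150 x 14 mm, fixed to the bench, with four short posts under the housing; origin at the centre of its underside, x and y as the housing's.

How it is judged:
At the end, for the whole second after the job is handed in: The bronze bushing stands in the bore, released: flange underside within 1.5 mm of the boss's top face, axis within 3 mm of the bore's axis and upright within 0.06 rad (z of bushing_mid in the frame of bore between 0.001 and 0.0045 m and horizontal distance between bushing_mid and bore below 0.003 m and angle between bushing_mid's own z axis and vertical below 0.06 rad); the robot touches nothing.
It fails at once if the bushing is pressed into or against the housing with more than 23 N (contact force between bushing and housing above 23 N).
It fails at once if a bystander (other sleeve, spacer, spare unit, screwdriver, bottle, mug, bin) is moved by more than 25 mm (distance of any of steel_sleeve_mid, white_spacer_mid, spare_unit, driver, flux, mug, bin from where it was at the start of the episode above 0.025 m).
It also fails if it takes over 51 s, if anything falls off the work surface, if the arm or the gripper's body presses on something with over 40 N, if the wrist force passes 120 N, or if a joint passes its speed limit or range.

## Working session

There is one attempt and no reset: what is moved stays moved. The work goes in short steps, Python scripts to look and compute and a tool call to move; the robot and the scene stay as the last step left them, time stands still between calls to the robot, and variables do not carry over. Pictures are saved under pics/ and viewed, at most 10 in all, crops included, and the job is handed in when it is done.

Besides the shell and the picture viewer there is one more tool, called after "Emit:" by a JSON object that holds its "name" and its "arguments", one argument or row to a line. step_arm: Moves the arm, as the interface text tells. Its arguments: {"type":"object","properties":{"moves":{"type":"array","items":{"type":"object","properties":{"rx":{"type":"number"},"ry":{"type":"number"},"rz":{"type":"number"},"dx":{"type":"number"},"dy":{"type":"number"},"dz":{"type":"number"},"gripper":{"type":"number"}}}},"grip_force":{"type":"number"}},"required":["moves"]}

```bash
mkdir -p pics; cat > h.py <<'E'
import numpy as np, cv2
from scipy.spatial.transform import Rotation as R
from bench import r
def ray(name,uv,z,ci=None):
    c=ci or r.camera_info(name); K=np.array(c["mtx"]);Rm=cv2.Rodrigues(np.array(c["rvec"],float))[0];t=np.array(c["tvec"],float).ravel()
    o=-Rm.T@t; d=Rm.T@np.linalg.inv(K)@np.array([uv[0],uv[1],1.]); return o+d*(z-o[2])/d[2]
def tool():
    o=r.get_obs(); return np.array(o["tcp_pos"]),R.from_rotvec(o["orientation"])
E
python3 - <<'E'
from h import *
o=r.get_obs()
for k,v in o.items(): print(k,np.round(v,4))
print(r.tcp_to_tips); print(R.from_rotvec(o["orientation"]).as_matrix().round(3))
for n in("top","side"):
    cv2.imwrite(f"pics/{n}0.png",r.grab_frame(n)); c=r.camera_info(n)
    Rm=cv2.Rodrigues(np.array(c["rvec"],float))[0]; print(n,np.round(-Rm.T@np.array(c["tvec"]).ravel(),3),np.round(c["mtx"],1).tolist())
E
```

```text
clock 0.0
joints [-1.3451  0.4778  0.0223  1.5564 -0.0115  1.1093 -0.0831]
qvel [ 0.0009 -0.0016 -0.0001  0.0001  0.0007  0.0011  0.0024]
tau [-0.00000e+00 -5.96441e+01  1.60800e+00 -2.81211e+01  1.25000e-02
  9.00000e-03 -0.00000e+00]
tcp_pos [0.221  0.6372 0.2523]
orientation [-5.2180e-01 -3.0978e+00  2.8000e-03]
contact_force [0.4921 0.8296 0.0743]
moment [-0.0195 -0.013  -0.0251]
gripper_force 0.0
grip_width 0.0852
0.022
[[-0.945  0.328 -0.   ]
 [ 0.328  0.945 -0.002]
 [-0.    -0.002 -1.   ]]
top [0.546 0.013 1.365] [[464.2, 0.0, 317.4], [0.0, 464.2, 194.7], [0.0, 0.0, 1.0]]
side [0.191 0.988 0.764] [[444.2, 0.0, 313.6], [0.0, 444.2, 199.2], [0.0, 0.0, 1.0]]
```

View pics/top0.png

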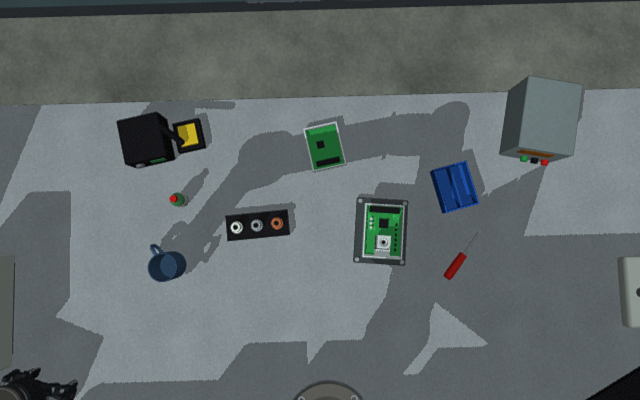

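View pics/side0.png

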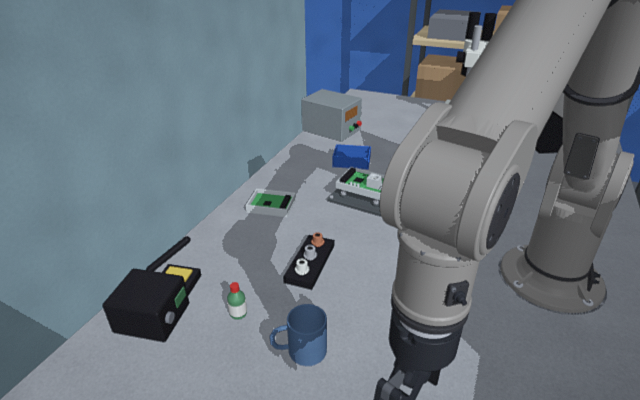

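```bash
python3 - <<'E'
from h import *
im=cv2.imread("pics/top0.png")
a=cv2.resize(im[195:255,215:300],None,fx=6,fy=6,interpolation=cv2.INTER_CUBIC)
b=cv2.resize(im[190:270,345:415],None,fx=4.5,fy=4.5,interpolation=cv2.INTER_CUBIC)
b=cv2.resize(b,None,fx=.9,fy=1) if 0 else b
h=max(a.shape[0],b.shape[0]);c=np.zeros((h,800,3),np.uint8)
b=b[:, :290]
c[:a.shape[0],:510]=a;c[:b.shape[0],510:510+b.shape[1]]=b
cv2.imwrite("pics/z0.png",c)
for n,p,z in [("bushing",(277,223),.052),("white",(236,227),.052),("steel",(256.5,225.5),.052),("bore",(383,242),.086),("conn",(384,209),.075)]: print(n,ray("top",p,z).round(4))
E
```

```text
bushing [0.5753 0.1282 0.052 ]
white [0.5674 0.2441 0.052 ]
steel [0.5699 0.1862 0.052 ]
bore [ 0.5142 -0.1641  0.086 ]
conn [ 0.6051 -0.1721  0.075 ]
```

View pics/z0.png

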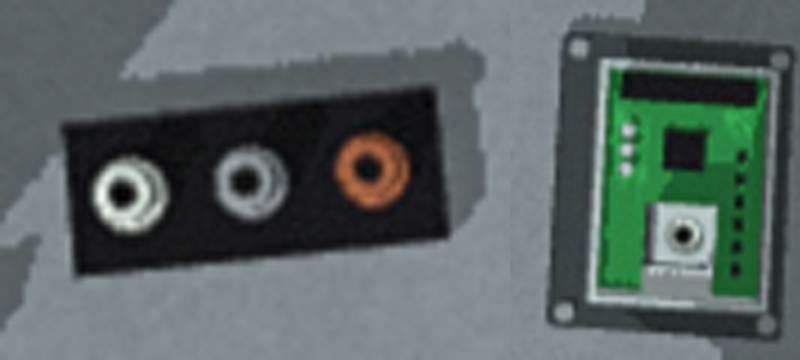

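Emit:
{"name": "step_arm", "arguments": {
  "moves": [
    {"rz": 9.6},
    {"rz": 9.6},
    {"rz": 9.6},
    {"rz": 9.6},
    {"rz": 9.6},
    {"rz": 9.5},
    {"rz": 9.5}
  ],
  "grip_force": 40
}}

```text
invalid input at $.moves[0]: expected keys rx, ry, rz, dx, dy, dz, gripper
```

Emit:
{"name": "step_arm", "arguments": {
  "moves": [
    {"dx": -20, "dy": 12},
    {"dx": -38, "dy": 22.8},
    {"dx": -38, "dy": 22.8},
    {"dx": -38, "dy": 22.8},
    {"dx": -38, "dy": 22.8},
    {"dx": -38, "dy": 22.8},
    {"dx": -38, "dy": 22.8},
    {"dx": -38, "dy": 22.8},
    {"dx": -38, "dy": 22.8},
    {"dx": -38, "dy": 22.8},
    {"dx": -38, "dy": 22.8},
    {"dx": -38, "dy": 22.8},
    {"dx": -38, "dy": 22.8},
    {"dx": -38, "dy": 22.8},
    {"dx": -18, "dy": 11},
    {}
  ]
}}

```text
invalid input at $.moves[0]: expected keys rx, ry, rz, dx, dy, dz, gripper
```

```bash
python3 - <<'E'
from h import *
p,Q=tool(); print(p.round(4)); print(Q.as_matrix().round(4)); print(np.round(r.get_obs()["joints"],2))
c=r.camera_info("wrist"); im=r.grab_frame("wrist"); cv2.imwrite("pics/w0.png",im)
import json; json.dump({k:np.array(v).tolist() for k,v in c.items()},open("w0.json","w"))
K=np.array(c["mtx"]);print(cv2.projectPoints(np.array([[.5753,.1282,.052],[.5699,.1862,.052]]),np.array(c["rvec"],float),np.array(c["tvec"],float),K,None)[0].round(1).tolist())
E
```

```text
[0.221  0.6373 0.2524]
[[-9.448e-01  3.277e-01 -4.000e-04]
 [ 3.277e-01  9.448e-01 -1.600e-03]
 [-1.000e-04 -1.700e-03 -1.000e+00]]
[-1.35  0.48  0.02  1.56 -0.01  1.11 -0.08]
[[[45.1, 553.0]], [[82.2, 540.2]]]
```

View pics/w0.png

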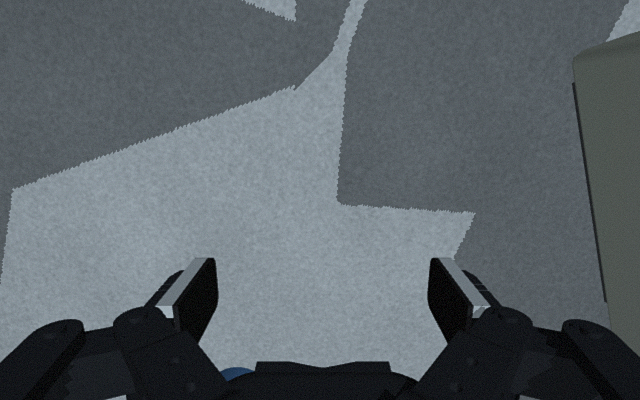

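The moves were refused because every row needs all its keys. The picture shows only bare bench and the open fingers, with tips at about (215,260) and (430,260). I'll resend with full rows.

Emit:
{"name": "step_arm", "arguments": {
  "moves": [
    {"rx": 0, "ry": 0, "rz": 9.6, "dx": 0, "dy": 0, "dz": 0, "gripper": 1},
    {"rx": 0, "ry": 0, "rz": 9.6, "dx": 0, "dy": 0, "dz": 0, "gripper": 1},
    {"rx": 0, "ry": 0, "rz": 9.6, "dx": 0, "dy": 0, "dz": 0, "gripper": 1},
    {"rx": 0, "ry": 0, "rz": 9.6, "dx": 0, "dy": 0, "dz": 0, "gripper": 1},
    {"rx": 0, "ry": 0, "rz": 9.6, "dx": 0, "dy": 0, "dz": 0, "gripper": 1},
    {"rx": 0, "ry": 0, "rz": 9.5, "dx": 0, "dy": 0, "dz": 0, "gripper": 1},
    {"rx": 0, "ry": 0, "rz": 9.5, "dx": 0, "dy": 0, "dz": 0, "gripper": 1}
  ],
  "grip_force": 40
}}

```text
clock: 1.02
tcp_pos: [0.221, 0.6375, 0.2529]
orientation: [2.151, 2.289, -0.001]
contact_force: [-0.2, 0.7, -1.0]
grip_width: 0.0853
gripper_force: 0.0
```

Emit:
{"name": "step_arm", "arguments": {
  "moves": [
    {"rx": 0, "ry": 0, "rz": 0, "dx": -20, "dy": 12, "dz": 0, "gripper": 1},
    {"rx": 0, "ry": 0, "rz": 0, "dx": -38, "dy": 22.8, "dz": 0, "gripper": 1},
    {"rx": 0, "ry": 0, "rz": 0, "dx": -38, "dy": 22.8, "dz": 0, "gripper": 1},
    {"rx": 0, "ry": 0, "rz": 0, "dx": -38, "dy": 22.8, "dz": 0, "gripper": 1},
    {"rx": 0, "ry": 0, "rz": 0, "dx": -38, "dy": 22.8, "dz": 0, "gripper": 1},
    {"rx": 0, "ry": 0, "rz": 0, "dx": -38, "dy": 22.8, "dz": 0, "gripper": 1},
    {"rx": 0, "ry": 0, "rz": 0, "dx": -38, "dy": 22.8, "dz": 0, "gripper": 1},
    {"rx": 0, "ry": 0, "rz": 0, "dx": -38, "dy": 22.8, "dz": 0, "gripper": 1},
    {"rx": 0, "ry": 0, "rz": 0, "dx": -38, "dy": 22.8, "dz": 0, "gripper": 1},
    {"rx": 0, "ry": 0, "rz": 0, "dx": -38, "dy": 22.8, "dz": 0, "gripper": 1},
    {"rx": 0, "ry": 0, "rz": 0, "dx": -38, "dy": 22.8, "dz": 0, "gripper": 1},
    {"rx": 0, "ry": 0, "rz": 0, "dx": -38, "dy": 22.8, "dz": 0, "gripper": 1},
    {"rx": 0, "ry": 0, "rz": 0, "dx": -38, "dy": 22.8, "dz": 0, "gripper": 1},
    {"rx": 0, "ry": 0, "rz": 0, "dx": -38, "dy": 22.8, "dz": 0, "gripper": 1},
    {"rx": 0, "ry": 0, "rz": 0, "dx": -18, "dy": 11, "dz": 0, "gripper": 1},
    {"rx": 0, "ry": 0, "rz": 0, "dx": 0, "dy": 0, "dz": 0, "gripper": 1}
  ]
}}

```text
clock: 3.02
tcp_pos: [0.5759, 0.1249, 0.2533]
orientation: [2.147, 2.292, -0.001]
contact_force: [-0.4, 0.6, -0.4]
grip_width: 0.0852
gripper_force: 0.0
```

```bash
python3 - <<'E'
from h import *
p,Q=tool(); print(p.round(4)); print(Q.as_matrix().round(4)); print(np.round(r.get_obs()["joints"],2))
c=r.camera_info("wrist"); im=r.grab_frame("wrist"); cv2.imwrite("pics/w1.png",im)
import json; json.dump({k:np.array(v).tolist() for k,v in c.items()},open("w1.json","w"))
K=np.array(c["mtx"]);print(cv2.projectPoints(np.array([[.5753,.1282,.052],[.5699,.1862,.052],[.5142,-.1641,.086]]),np.array(c["rvec"],float),np.array(c["tvec"],float),K,None)[0].round(1).tolist())
E
```

```text
[0.5759 0.1249 0.2533]
[[-6.530e-02  9.979e-01 -1.000e-04]
 [ 9.979e-01  6.530e-02 -1.000e-03]
 [-1.000e-03 -2.000e-04 -1.000e+00]]
[-0.7   0.36  0.49  1.79 -0.2   1.04 -0.07]
[[[322.0, 173.1]], [[320.2, 107.8]], [[245.8, 448.5]]]
```

View pics/w1.png

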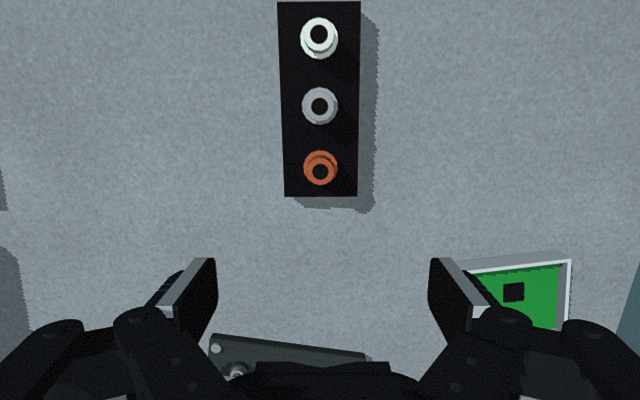

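The bushing's top hole is at about (320,171), 2 px from the top-camera prediction. Steel is at (320,105) and white at (319,34). Next I'll refine with the hole centroids.

```bash
python3 - <<'E'
from h import *
import json
c=json.load(open("w1.json")); g=cv2.imread("pics/w1.png")
def hole(im,u,v,w,th):
    s=im[v-w:v+w+1,u-w:u+w+1].max(2).astype(int)
    n,l,st,ce=cv2.connectedComponentsWithStats((s<th).astype(np.uint8)); k=l[w,w]
    return ce[k]+[u-w,v-w],st[k][2:]
for n,u,v in[("b",320,171),("s",320,105),("w",319,35)]:
    p,st=hole(g,u,v,11,70); print(n,p.round(1),st,ray("wrist",p,.052,c).round(4))
# orange flange outline via orange mask
m=((g[...,2].astype(int)-g[...,0])>50).astype(np.uint8); ys,xs=np.nonzero(m[140:200,290:350]);print(xs.min()+290,xs.max()+290,ys.min()+140,ys.max()+140)
for z,rad,q in((.032,.017,0),(.052,.013,0)):
    b=ray("wrist",(320,171),.052,c)
    a=np.linspace(0,6.28,60);P=np.stack([b[0]+rad*np.cos(a),b[1]+rad*np.sin(a),0*a+z],1)
    q=cv2.projectPoints(P,np.array(c["rvec"]),np.array(c["tvec"]),np.array(c["mtx"]),None)[0][:,0];print(z,q.min(0).round(1),q.max(0).round(1))
t=cv2.imread("pics/top0.png")
for n,u,v in[("b",277,223),("s",256,225),("w",236,227)]:
    p,st=hole(t,u,v,4,75); print(n,p.round(1),st,ray("top",p,.052).round(4))
E
```

```text
b [319.9 171.2] [ 15  16 187] [0.5732 0.1298 0.052 ]
s [319.2 106. ] [ 17  17 216] [0.5689 0.1877 0.052 ]
w [318.4  33.7] [ 17  19 243] [0.5646 0.2456 0.052 ]
303 337 150 184
0.032 [302.7 149.7] [337.5 184.1]
0.052 [305.9 157. ] [334.1 184.8]
b [275.8 222.6] [ 5  4 14] [0.5764 0.1316 0.052 ]
s [255.5 224.9] [ 4  5 15] [0.5718 0.1891 0.052 ]
w [234.9 226.7] [ 5  4 13] [0.5683 0.2472 0.052 ]
```

Emit:
{"name": "step_arm", "arguments": {
  "moves": [
    {"rx": 0, "ry": 0, "rz": 0, "dx": 5, "dy": -2, "dz": 25, "gripper": 1},
    {"rx": 0, "ry": 0, "rz": 0, "dx": 0, "dy": 0, "dz": 40, "gripper": 1},
    {"rx": 0, "ry": 0, "rz": 0, "dx": 0, "dy": 0, "dz": 40, "gripper": 1},
    {"rx": 0, "ry": 0, "rz": 0, "dx": 0, "dy": 0, "dz": 40, "gripper": 1},
    {"rx": 0, "ry": 0, "rz": 0, "dx": 0, "dy": 0, "dz": 30, "gripper": 1},
    {"rx": 0, "ry": 0, "rz": 0, "dx": 0, "dy": 0, "dz": 20, "gripper": 1},
    {"rx": 0, "ry": 0, "rz": 0, "dx": 0, "dy": 0, "dz": 0, "gripper": 1},
    {"rx": 0, "ry": 0, "rz": 0, "dx": 0, "dy": 0, "dz": 0, "gripper": 1}
  ]
}}

```text
clock: 4.08
tcp_pos: [0.5741, 0.1338, 0.0594]
orientation: [2.144, 2.295, 0.002]
contact_force: [1.3, -0.4, 0.5]
grip_width: 0.0852
gripper_force: 0.0
```

```bash
python3 - <<'E'
from h import *
p,Q=tool(); print(p.round(4),np.round(r.get_obs()["contact_force"],1))
cv2.imwrite("pics/w2.png",r.grab_frame("wrist"))
E
```

```text
[0.5741 0.1338 0.0594] [ 1.3 -0.4  0.5]
```

View pics/w2.png

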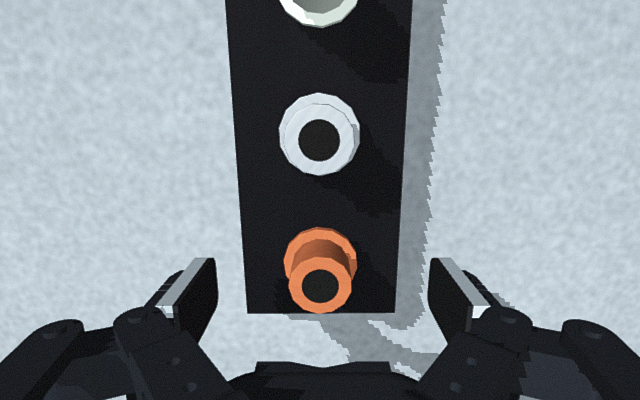

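The bushing's collar hole is at (320,287), centred between the pads (u about 215 and 430).

```bash
python3 - <<'E'
from h import *
p,Q=tool(); c=r.camera_info("wrist"); g=cv2.imread("pics/w2.png")
def hole(u,v,w,th):
    s=g[v-w:v+w+1,u-w:u+w+1].max(2).astype(int)
    n,l,st,ce=cv2.connectedComponentsWithStats((s<th).astype(np.uint8)); k=l[w,w]
    return ce[k]+[u-w,v-w],st[k][2:]
for u,v in((320,287),(319,140)):
    q,st=hole(u,v,24,60); w=ray("wrist",q,.052); print(q.round(1),st,w.round(4),"tool",(Q.inv().apply(w-p)*1000).round(1))
print("cam in tool",(Q.inv().apply(-cv2.Rodrigues(np.array(c["rvec"],float))[0].T@np.array(c["tvec"]).ravel()-p)*1000).round(1))
print(cv2.projectPoints(np.array([[p[0],p[1],.052]]),np.array(c["rvec"],float),np.array(c["tvec"],float),np.array(c["mtx"]),None)[0])
E
```

```text
[319.7 285.6] [ 36  32 921] [0.5734 0.1295 0.052 ] tool [-4.3 -1.2  7.6]
[318.6 139.8] [  40   41 1305] [0.5691 0.1875 0.052 ] tool [53.9 -1.5  7.6]
cam in tool [  67.2   -0.2 -120.7]
[[[322.57636097 276.04370299]]]
```

Emit:
{"name": "step_arm", "arguments": {
  "moves": [
    {"rx": 0, "ry": 0, "rz": 0, "dx": -4.3, "dy": -1.2, "dz": 3.5, "gripper": 1},
    {"rx": 0, "ry": 0, "rz": 0, "dx": 0, "dy": 0, "dz": 0, "gripper": 1},
    {"rx": 0, "ry": 0, "rz": 0, "dx": 0, "dy": 0, "dz": 0, "gripper": 1}
  ]
}}

```text
clock: 4.5
tcp_pos: [0.5726, 0.129, 0.055]
orientation: [2.145, 2.295, 0.001]
contact_force: [0.0, -0.3, 0.3]
grip_width: 0.0851
gripper_force: 0.0
```

Emit:
{"name": "step_arm", "arguments": {
  "moves": [
    {"rx": 0, "ry": 0, "rz": 0, "dx": 0, "dy": 0, "dz": 0, "gripper": -1},
    {"rx": 0, "ry": 0, "rz": 0, "dx": 0, "dy": 0, "dz": 0, "gripper": -1},
    {"rx": 0, "ry": 0, "rz": 0, "dx": 0, "dy": 0, "dz": 0, "gripper": -1},
    {"rx": 0, "ry": 0, "rz": 0, "dx": 0, "dy": 0, "dz": 0, "gripper": -1},
    {"rx": 0, "ry": 0, "rz": 0, "dx": 0, "dy": 0, "dz": 0, "gripper": -1},
    {"rx": 0, "ry": 0, "rz": 0, "dx": 0, "dy": 0, "dz": 0, "gripper": -1}
  ],
  "grip_force": 50
}}

```text
clock: 5.25
tcp_pos: [0.5725, 0.1291, 0.0549]
orientation: [-2.145, -2.295, -0.0]
contact_force: [-0.4, 0.2, 3.4]
grip_width: 0.0242
gripper_force: 48.9
```

Emit:
{"name": "step_arm", "arguments": {
  "moves": [
    {"rx": 0, "ry": 0, "rz": 0, "dx": 0, "dy": 0, "dz": -10, "gripper": -1},
    {"rx": 0, "ry": 0, "rz": 0, "dx": 0, "dy": 0, "dz": -25, "gripper": -1},
    {"rx": 0, "ry": 0, "rz": 0, "dx": 0, "dy": 0, "dz": -40, "gripper": -1},
    {"rx": 0, "ry": 0, "rz": 0, "dx": 0, "dy": 0, "dz": -40, "gripper": -1},
    {"rx": 0, "ry": 0, "rz": 0, "dx": 0, "dy": 0, "dz": -35, "gripper": -1},
    {"rx": 0, "ry": 0, "rz": 0, "dx": 0, "dy": 0, "dz": 0, "gripper": -1},
    {"rx": 0, "ry": 0, "rz": 0, "dx": 0, "dy": 0, "dz": 0, "gripper": -1}
  ]
}}

```text
clock: 6.12
tcp_pos: [0.5718, 0.129, 0.2042]
orientation: [-2.144, -2.295, 0.001]
contact_force: [-0.6, -0.8, -1.4]
grip_width: 0.0245
gripper_force: 49.2
```

Emit:
{"name": "step_arm", "arguments": {
  "moves": [
    {"rx": 0, "ry": 0, "rz": 0, "dx": -17, "dy": -4, "dz": 0, "gripper": -1},
    {"rx": 0, "ry": 0, "rz": 0, "dx": -34.5, "dy": -8, "dz": 0, "gripper": -1},
    {"rx": 0, "ry": 0, "rz": 0, "dx": -34.5, "dy": -8, "dz": 0, "gripper": -1},
    {"rx": 0, "ry": 0, "rz": 0, "dx": -34.5, "dy": -8, "dz": 0, "gripper": -1},
    {"rx": 0, "ry": 0, "rz": 0, "dx": -34.5, "dy": -8, "dz": 0, "gripper": -1},
    {"rx": 0, "ry": 0, "rz": 0, "dx": -34.5, "dy": -8, "dz": 0, "gripper": -1},
    {"rx": 0, "ry": 0, "rz": 0, "dx": -34.5, "dy": -8, "dz": 0, "gripper": -1},
    {"rx": 0, "ry": 0, "rz": 0, "dx": -34.5, "dy": -8, "dz": 0, "gripper": -1},
    {"rx": 0, "ry": 0, "rz": 0, "dx": -34.5, "dy": -8, "dz": 0, "gripper": -1},
    {"rx": 0, "ry": 0, "rz": 0, "dx": -34.5, "dy": -8, "dz": 0, "gripper": -1},
    {"rx": 0, "ry": 0, "rz": 0, "dx": -17.5, "dy": -4, "dz": 0, "gripper": -1},
    {"rx": 0, "ry": 0, "rz": 0, "dx": 0, "dy": 0, "dz": 0, "gripper": -1},
    {"rx": 0, "ry": 0, "rz": 0, "dx": 0, "dy": 0, "dz": 0, "gripper": -1},
    {"rx": 0, "ry": 0, "rz": 0, "dx": 0, "dy": 0, "dz": 0, "gripper": -1}
  ]
}}

```text
clock: 7.88
tcp_pos: [0.5165, -0.2189, 0.2046]
orientation: [-2.142, -2.297, -0.001]
contact_force: [-0.0, -0.0, -1.7]
grip_width: 0.0238
gripper_force: 49.2
```

```bash
python3 - <<'E'
from h import *
import json
p,Q=tool(); o=r.get_obs(); print(p.round(4),np.round(o["contact_force"],1),o["clock"])
c=r.camera_info("wrist"); cv2.imwrite("pics/w3.png",r.grab_frame("wrist"))
json.dump({**{k:np.array(v).tolist() for k,v in c.items()},"p":p.tolist(),"q":Q.as_rotvec().tolist()},open("w3.json","w"))
print(Q.as_matrix().round(4))
E
```

```text
[ 0.5165 -0.2189  0.2046] [-0.  -0.  -1.7] 7.875
[[-7.000e-02  9.975e-01 -3.000e-04]
 [ 9.975e-01  7.000e-02  7.000e-04]
 [ 8.000e-04 -2.000e-04 -1.000e+00]]
```

View pics/w3.png

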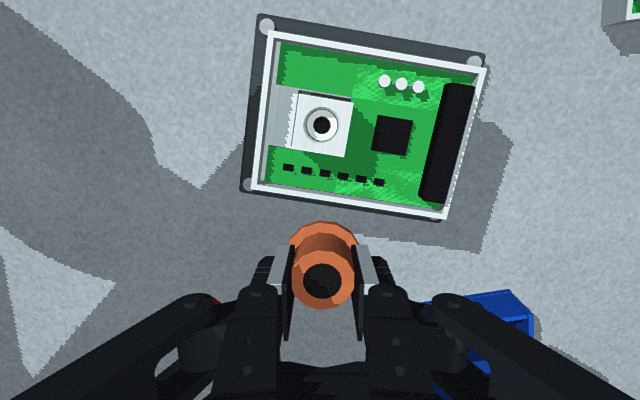

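The bushing is held upright, with its collar hole at about (322,280). The boss is the white square around (322,124), with the bore at its centre. Next I'll measure both precisely.

```bash
cat > meas.py <<'E'
from h import *
import json
c=json.load(open("w3.json")); g=cv2.imread("pics/w3.png"); p=np.array(c["p"]);Q=R.from_rotvec(c["q"])
K=np.array(c["mtx"]);rv=np.array(c["rvec"]);tv=np.array(c["tvec"]);print("f",K[0,0])
def proj(P): return cv2.projectPoints(np.atleast_2d(P).astype(float),rv,tv,K,None)[0][:,0]
gr=g.max(2)
def comp(mask,seed):
    n,l,st,ce=cv2.connectedComponentsWithStats(mask.astype(np.uint8)); k=l[seed[1],seed[0]]; return l==k,st[k],ce[k]
m,st,ce=comp(gr<80,(322,279)); print("collar hole",ce.round(1),st)
w=ray("wrist",ce,p[2]-.003,c); t=Q.inv().apply(w-p)*1000; print("bush tool",t.round(1))
m,st,ce=comp(gr<90,(322,125)); print("bore dark",ce.round(1),st)
w=ray("wrist",ce,.077,c); print("dark@.077",w.round(4),"@.081",ray("wrist",ce,.081,c).round(4))
# boss square (white, low saturation, bright)
hsv=cv2.cvtColor(g,cv2.COLOR_BGR2HSV)
m,st,ce=comp((hsv[...,2]>190)&(hsv[...,1]<40),(335,105)); print("boss white",st)
np.save("boss.npy",m)
b=ray("wrist",(321.5,124.5),.086,c); print(b.round(4))
crop=cv2.resize(g[80:170,270:370],None,fx=6,fy=6,interpolation=cv2.INTER_CUBIC)
crop2=crop.copy()
a=np.linspace(0,6.28,80)
for rad,z,col in((.011,.086,(0,0,255)),(.011,.081,(255,0,0))):
    q=proj(np.stack([b[0]+rad*np.cos(a),b[1]+rad*np.sin(a),0*a+z],1)); cv2.polylines(crop2,[(((q-[270,80])+.5)*6).astype(np.int32)],True,col,1)
cv2.imwrite("pics/z3.png",crop2)
E
python3 meas.py
```

```text
f 354.4451400051318
collar hole [321.6 280.8] [ 303  264   38   35 1052]
bush tool [ 0.4 -0.4  3. ]
bore dark [321.4 124.8] [313 117  17  17 220]
dark@.077 [ 0.512  -0.1673  0.077 ] @.081 [ 0.512 -0.167  0.081]
boss white [ 284   93   69   64 2776]
[ 0.5121 -0.1665  0.086 ]
```

View pics/z3.png

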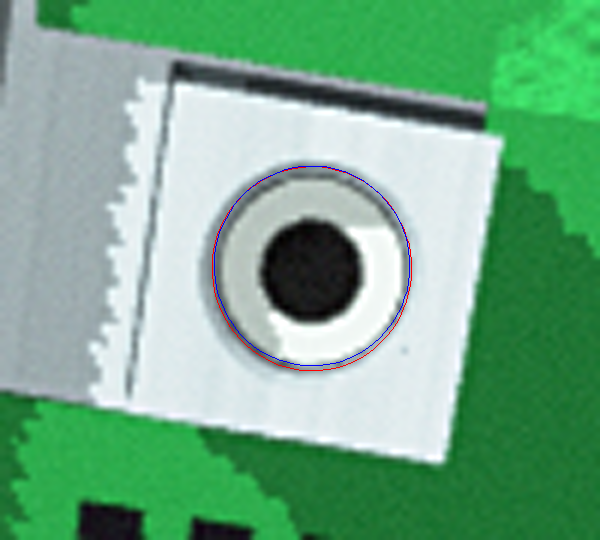

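```bash
cat >> meas.py <<'E'
print("---")
hs=((g[...,2].astype(int)-g[...,0])>45)&(g[...,2]>70); m,st,ce=comp(hs,(340,298)); ys,xs=np.nonzero(m); print("orange u",xs.min(),xs.max(),"v",ys.min(),ys.max())
for zt,rad in((23,.017),(3,.013),(23+4,.017)):
    P=p+Q.apply(np.stack([.0004+rad*np.cos(a),-.0004+rad*np.sin(a),0*a+zt/1000],1)); q=proj(P); print(zt,q.min(0).round(1),q.max(0).round(1))
E
python3 meas.py | sed -n '/---/,$p'
```

```text
---
orange u 289 357 v 220 309
23 [283.2 222.2] [360.2 293. ]
3 [288.1 249.7] [355.2 310.3]
27 [284.1 219.3] [359.3 288.6]
```

Emit:
{"name": "step_arm", "arguments": {
  "moves": [
    {"rx": 0, "ry": 0, "rz": 0, "dx": 12, "dy": -0.4, "dz": 10, "gripper": -1},
    {"rx": 0, "ry": 0, "rz": 0, "dx": 20, "dy": 0, "dz": 20, "gripper": -1},
    {"rx": 0, "ry": 0, "rz": 0, "dx": 15, "dy": 0, "dz": 20, "gripper": -1},
    {"rx": 0, "ry": 0, "rz": 0, "dx": 5.2, "dy": 0, "dz": 10, "gripper": -1},
    {"rx": 0, "ry": 0, "rz": 0, "dx": 0, "dy": 0, "dz": 0, "gripper": -1},
    {"rx": 0, "ry": 0, "rz": 0, "dx": 0, "dy": 0, "dz": 0, "gripper": -1},
    {"rx": 0, "ry": 0, "rz": 0, "dx": 0, "dy": 0, "dz": 0, "gripper": -1}
  ]
}}

```text
clock: 8.8
tcp_pos: [0.5125, -0.1693, 0.1455]
orientation: [2.145, 2.293, 0.001]
contact_force: [0.2, -0.4, -0.7]
grip_width: 0.0244
gripper_force: 49.3
```

Emit:
{"name": "step_arm", "arguments": {
  "moves": [
    {"rx": 0, "ry": 0, "rz": 0, "dx": 2.0, "dy": 0, "dz": 5, "gripper": -1},
    {"rx": 0, "ry": 0, "rz": 0, "dx": 0, "dy": 0, "dz": 0, "gripper": -1},
    {"rx": 0, "ry": 0, "rz": 0, "dx": 0, "dy": 0, "dz": 0, "gripper": -1},
    {"rx": 0, "ry": 0, "rz": 0, "dx": 0, "dy": 0, "dz": 0, "gripper": -1}
  ]
}}

```text
clock: 9.3
tcp_pos: [0.512, -0.1666, 0.1398]
orientation: [2.145, 2.295, 0.0]
contact_force: [-0.1, 0.7, -1.0]
grip_width: 0.0239
gripper_force: 49.3
```

```bash
python3 - <<'E'
from h import *
p,Q=tool(); o=r.get_obs(); print(p.round(4),np.round(o["contact_force"],1),o["clock"],Q.as_matrix()[:,2].round(4))
# predicted pixels of boss corners / bushing foot seen by side cam
f=r.grab_frame("side"); w=r.grab_frame("wrist")
a=cv2.resize(f[130:230,290:420],(520,400),interpolation=cv2.INTER_CUBIC); b=w[150:400,180:460]
c=np.zeros((400,800,3),np.uint8); c[:,:520]=a; c[:250,520:]=b; cv2.imwrite("pics/z4.png",c); cv2.imwrite("pics/s4.png",f); cv2.imwrite("pics/w4.png",w)
E
```

```text
[ 0.512  -0.1666  0.1398] [-0.1  0.7 -1. ] 9.3 [ 1.e-04 -0.e+00 -1.e+00]
```

View pics/z4.png

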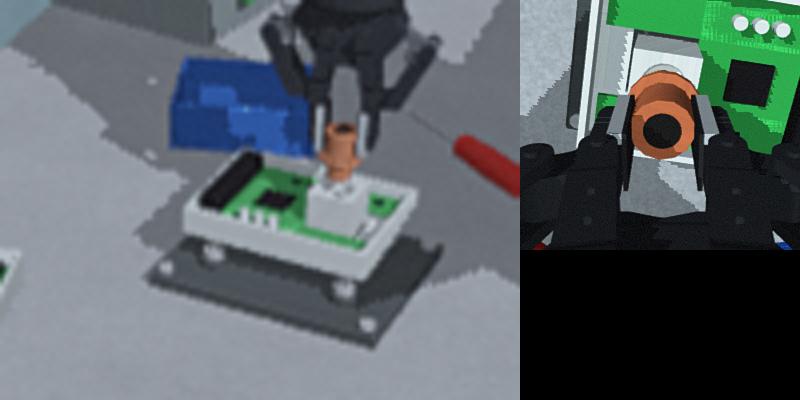

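The side crop shows the bushing upright over the boss, and the wrist crop shows it in line with the bore. Descending in small steps.

Emit:
{"name": "step_arm", "arguments": {
  "moves": [
    {"rx": 0, "ry": 0, "rz": 0, "dx": 0, "dy": 0.3, "dz": 3, "gripper": -1},
    {"rx": 0, "ry": 0, "rz": 0, "dx": 0, "dy": 0, "dz": 2, "gripper": -1},
    {"rx": 0, "ry": 0, "rz": 0, "dx": 0, "dy": 0, "dz": 2, "gripper": -1},
    {"rx": 0, "ry": 0, "rz": 0, "dx": 0, "dy": 0, "dz": 1, "gripper": -1},
    {"rx": 0, "ry": 0, "rz": 0, "dx": 0, "dy": 0, "dz": 0, "gripper": -1},
    {"rx": 0, "ry": 0, "rz": 0, "dx": 0, "dy": 0, "dz": 0, "gripper": -1}
  ]
}}

```text
clock: 10.15
tcp_pos: [0.5123, -0.1665, 0.1319]
orientation: [2.145, 2.295, 0.0]
contact_force: [-0.4, 0.1, -1.2]
grip_width: 0.0243
gripper_force: 49.3
```

Emit:
{"name": "step_arm", "arguments": {
  "moves": [
    {"rx": 0, "ry": 0, "rz": 0, "dx": 0, "dy": 0, "dz": 1, "gripper": -1},
    {"rx": 0, "ry": 0, "rz": 0, "dx": 0, "dy": 0, "dz": 1, "gripper": -1},
    {"rx": 0, "ry": 0, "rz": 0, "dx": 0, "dy": 0, "dz": 0, "gripper": -1},
    {"rx": 0, "ry": 0, "rz": 0, "dx": 0, "dy": 0, "dz": 0, "gripper": -1}
  ]
}}

```text
clock: 10.65
tcp_pos: [0.5122, -0.1665, 0.1298]
orientation: [-2.145, -2.295, -0.0]
contact_force: [-1.3, -0.0, -0.7]
grip_width: 0.0238
gripper_force: 49.3
```

Emit:
{"name": "step_arm", "arguments": {
  "moves": [
    {"rx": 0, "ry": 0, "rz": 0, "dx": 0, "dy": 0, "dz": 1, "gripper": -1},
    {"rx": 0, "ry": 0, "rz": 0, "dx": 0, "dy": 0, "dz": 1, "gripper": -1},
    {"rx": 0, "ry": 0, "rz": 0, "dx": 0, "dy": 0, "dz": 0, "gripper": -1}
  ]
}}

```text
clock: 11.02
tcp_pos: [0.5121, -0.1666, 0.1277]
orientation: [-2.145, -2.295, 0.0]
contact_force: [0.2, -0.2, -1.8]
grip_width: 0.0241
gripper_force: 49.2
```

Emit:
{"name": "step_arm", "arguments": {
  "moves": [
    {"rx": 0, "ry": 0, "rz": 0, "dx": 0, "dy": 0, "dz": 1, "gripper": -1},
    {"rx": 0, "ry": 0, "rz": 0, "dx": 0, "dy": 0, "dz": 0, "gripper": -1},
    {"rx": 0, "ry": 0, "rz": 0, "dx": 0, "dy": 0, "dz": 0, "gripper": -1}
  ]
}}

```text
clock: 11.4
tcp_pos: [0.5122, -0.1666, 0.1268]
orientation: [-2.145, -2.295, 0.0]
contact_force: [-0.7, -1.4, -1.0]
grip_width: 0.0241
gripper_force: 49.2
```

Emit:
{"name": "step_arm", "arguments": {
  "moves": [
    {"rx": 0, "ry": 0, "rz": 0, "dx": 0, "dy": 0, "dz": 1, "gripper": -1},
    {"rx": 0, "ry": 0, "rz": 0, "dx": 0, "dy": 0, "dz": 0, "gripper": -1},
    {"rx": 0, "ry": 0, "rz": 0, "dx": 0, "dy": 0, "dz": 0, "gripper": -1}
  ]
}}

```text
clock: 11.78
tcp_pos: [0.5122, -0.1666, 0.1257]
orientation: [-2.145, -2.295, 0.0]
contact_force: [-0.2, -1.4, -0.9]
grip_width: 0.0239
gripper_force: 49.2
```

Emit:
{"name": "step_arm", "arguments": {
  "moves": [
    {"rx": 0, "ry": 0, "rz": 0, "dx": 0, "dy": 0, "dz": 1, "gripper": -1},
    {"rx": 0, "ry": 0, "rz": 0, "dx": 0, "dy": 0, "dz": 0, "gripper": -1},
    {"rx": 0, "ry": 0, "rz": 0, "dx": 0, "dy": 0, "dz": 0, "gripper": -1}
  ]
}}

```text
clock: 12.15
tcp_pos: [0.5122, -0.1666, 0.1248]
orientation: [2.145, 2.295, -0.0]
contact_force: [-0.2, -2.0, -1.8]
grip_width: 0.0239
gripper_force: 49.2
```

Emit:
{"name": "step_arm", "arguments": {
  "moves": [
    {"rx": 0, "ry": 0, "rz": 0, "dx": 0, "dy": 0, "dz": 1, "gripper": -1},
    {"rx": 0, "ry": 0, "rz": 0, "dx": 0, "dy": 0, "dz": 0, "gripper": -1},
    {"rx": 0, "ry": 0, "rz": 0, "dx": 0, "dy": 0, "dz": 0, "gripper": -1}
  ]
}}

```text
clock: 12.52
tcp_pos: [0.5122, -0.1666, 0.1238]
orientation: [-2.145, -2.295, 0.0]
contact_force: [-1.3, -2.1, -0.3]
grip_width: 0.0243
gripper_force: 49.3
```

Emit:
{"name": "step_arm", "arguments": {
  "moves": [
    {"rx": 0, "ry": 0, "rz": 0, "dx": -0.4, "dy": 0, "dz": 1, "gripper": -1},
    {"rx": 0, "ry": 0, "rz": 0, "dx": 0, "dy": 0, "dz": 0, "gripper": -1},
    {"rx": 0, "ry": 0, "rz": 0, "dx": 0, "dy": 0, "dz": 0, "gripper": -1}
  ]
}}

```text
clock: 12.9
tcp_pos: [0.5123, -0.1668, 0.1227]
orientation: [-2.145, -2.295, -0.0]
contact_force: [-0.1, -0.6, -1.0]
grip_width: 0.0239
gripper_force: 49.2
```

Emit:
{"name": "step_arm", "arguments": {
  "moves": [
    {"rx": 0, "ry": 0, "rz": 0, "dx": 0, "dy": 0, "dz": 0.6, "gripper": -1},
    {"rx": 0, "ry": 0, "rz": 0, "dx": 0, "dy": 0, "dz": 0, "gripper": -1},
    {"rx": 0, "ry": 0, "rz": 0, "dx": 0, "dy": 0, "dz": 0, "gripper": -1}
  ]
}}

```text
clock: 13.28
tcp_pos: [0.5123, -0.1668, 0.1222]
orientation: [-2.145, -2.295, -0.0]
contact_force: [-0.6, -0.1, 0.3]
grip_width: 0.024
gripper_force: 49.3
```

Emit:
{"name": "step_arm", "arguments": {
  "moves": [
    {"rx": 0, "ry": 0, "rz": 0, "dx": 0, "dy": 0, "dz": 0.6, "gripper": -1},
    {"rx": 0, "ry": 0, "rz": 0, "dx": 0, "dy": 0, "dz": 0, "gripper": -1},
    {"rx": 0, "ry": 0, "rz": 0, "dx": 0, "dy": 0, "dz": 0, "gripper": -1}
  ]
}}

```text
clock: 13.65
tcp_pos: [0.5123, -0.1668, 0.1216]
orientation: [-2.145, -2.295, -0.0]
contact_force: [-0.8, -0.3, 0.7]
grip_width: 0.0242
gripper_force: 49.3
```

Emit:
{"name": "step_arm", "arguments": {
  "moves": [
    {"rx": 0, "ry": 0, "rz": 0, "dx": 0, "dy": 0, "dz": 1, "gripper": -1},
    {"rx": 0, "ry": 0, "rz": 0, "dx": 0, "dy": 0, "dz": 0, "gripper": -1}
  ]
}}

```text
clock: 13.9
tcp_pos: [0.5123, -0.1669, 0.1206]
orientation: [2.145, 2.295, 0.0]
contact_force: [-0.3, -0.2, 1.5]
grip_width: 0.0242
gripper_force: 49.5
```

Emit:
{"name": "step_arm", "arguments": {
  "moves": [
    {"rx": 0, "ry": 0, "rz": 0, "dx": 0, "dy": 0, "dz": 1, "gripper": -1},
    {"rx": 0, "ry": 0, "rz": 0, "dx": 0, "dy": 0, "dz": 0, "gripper": -1}
  ]
}}

```text
clock: 14.15
tcp_pos: [0.5123, -0.1669, 0.1196]
orientation: [2.145, 2.295, 0.0]
contact_force: [-0.8, 0.0, 1.4]
grip_width: 0.0241
gripper_force: 49.5
```

Emit:
{"name": "step_arm", "arguments": {
  "moves": [
    {"rx": 0, "ry": 0, "rz": 0, "dx": 0, "dy": 0, "dz": 1, "gripper": -1},
    {"rx": 0, "ry": 0, "rz": 0, "dx": 0, "dy": 0, "dz": 0, "gripper": -1}
  ]
}}

```text
clock: 14.4
tcp_pos: [0.5123, -0.1669, 0.1186]
orientation: [2.145, 2.295, 0.0]
contact_force: [-1.4, 0.5, 2.3]
grip_width: 0.024
gripper_force: 49.6
```

Emit:
{"name": "step_arm", "arguments": {
  "moves": [
    {"rx": 0, "ry": 0, "rz": 0, "dx": 0, "dy": 0, "dz": 1, "gripper": -1},
    {"rx": 0, "ry": 0, "rz": 0, "dx": 0, "dy": 0, "dz": 1, "gripper": -1},
    {"rx": 0, "ry": 0, "rz": 0, "dx": 0, "dy": 0, "dz": 0, "gripper": -1}
  ]
}}

```text
clock: 14.78
tcp_pos: [0.5123, -0.167, 0.1166]
orientation: [2.145, 2.295, 0.0]
contact_force: [-1.2, 0.5, 2.8]
grip_width: 0.0241
gripper_force: 49.8
```

Emit:
{"name": "step_arm", "arguments": {
  "moves": [
    {"rx": 0, "ry": 0, "rz": 0, "dx": 0, "dy": 0, "dz": 1, "gripper": -1},
    {"rx": 0, "ry": 0, "rz": 0, "dx": 0, "dy": 0, "dz": 1, "gripper": -1},
    {"rx": 0, "ry": 0, "rz": 0, "dx": 0, "dy": 0, "dz": 0, "gripper": -1}
  ]
}}

```text
clock: 15.15
tcp_pos: [0.5124, -0.1669, 0.1146]
orientation: [2.145, 2.295, 0.0]
contact_force: [-1.5, -0.1, 5.6]
grip_width: 0.0242
gripper_force: 50.0
```

Emit:
{"name": "step_arm", "arguments": {
  "moves": [
    {"rx": 0, "ry": 0, "rz": 0, "dx": 0, "dy": 0, "dz": 1, "gripper": -1},
    {"rx": 0, "ry": 0, "rz": 0, "dx": 0, "dy": 0, "dz": 1, "gripper": -1},
    {"rx": 0, "ry": 0, "rz": 0, "dx": 0, "dy": 0, "dz": 0, "gripper": -1}
  ]
}}

```text
clock: 15.52
tcp_pos: [0.5123, -0.1669, 0.1128]
orientation: [2.145, 2.295, 0.0]
contact_force: [-1.8, 0.6, 6.7]
grip_width: 0.0238
gripper_force: 50.1
```

Emit:
{"name": "step_arm", "arguments": {
  "moves": [
    {"rx": 0, "ry": 0, "rz": 0, "dx": 0, "dy": 0.2, "dz": 1, "gripper": -1},
    {"rx": 0, "ry": 0, "rz": 0, "dx": 0, "dy": 0, "dz": 1, "gripper": -1},
    {"rx": 0, "ry": 0, "rz": 0, "dx": 0, "dy": 0, "dz": 1, "gripper": -1},
    {"rx": 0, "ry": 0, "rz": 0, "dx": 0, "dy": 0, "dz": 0, "gripper": -1}
  ]
}}

```text
clock: 16.02
tcp_pos: [0.5124, -0.167, 0.1099]
orientation: [-2.145, -2.295, -0.0]
contact_force: [-3.3, 1.8, 8.2]
grip_width: 0.0239
gripper_force: 50.3
```

Emit:
{"name": "step_arm", "arguments": {
  "moves": [
    {"rx": 0, "ry": 0, "rz": 0, "dx": 0, "dy": 0, "dz": 1, "gripper": -1},
    {"rx": 0, "ry": 0, "rz": 0, "dx": 0, "dy": 0, "dz": 1, "gripper": -1},
    {"rx": 0, "ry": 0, "rz": 0, "dx": 0, "dy": 0, "dz": 1, "gripper": -1},
    {"rx": 0, "ry": 0, "rz": 0, "dx": 0, "dy": 0, "dz": 0, "gripper": -1}
  ]
}}

```text
clock: 16.52
tcp_pos: [0.5124, -0.167, 0.107]
orientation: [-2.145, -2.295, -0.0]
contact_force: [-3.0, 1.3, 10.9]
grip_width: 0.0241
gripper_force: 50.5
```

Emit:
{"name": "step_arm", "arguments": {
  "moves": [
    {"rx": 0, "ry": 0, "rz": 0, "dx": 0, "dy": 0, "dz": 1, "gripper": -1},
    {"rx": 0, "ry": 0, "rz": 0, "dx": 0, "dy": 0, "dz": 1, "gripper": -1},
    {"rx": 0, "ry": 0, "rz": 0, "dx": 0, "dy": 0, "dz": 0, "gripper": -1}
  ]
}}

```text
clock: 16.9
tcp_pos: [0.5124, -0.167, 0.1052]
orientation: [-2.145, -2.295, -0.001]
contact_force: [-3.4, 0.4, 11.5]
grip_width: 0.0241
gripper_force: 50.6
```

Emit:
{"name": "step_arm", "arguments": {
  "moves": [
    {"rx": 0, "ry": 0, "rz": 0, "dx": 0, "dy": -0.6, "dz": 1, "gripper": -1},
    {"rx": 0, "ry": 0, "rz": 0, "dx": 0, "dy": 0, "dz": 1, "gripper": -1},
    {"rx": 0, "ry": 0, "rz": 0, "dx": 0, "dy": 0, "dz": 0, "gripper": -1}
  ]
}}

```text
clock: 17.27
tcp_pos: [0.5124, -0.1671, 0.1034]
orientation: [2.145, 2.295, 0.002]
contact_force: [-3.0, 1.4, 12.1]
grip_width: 0.0239
gripper_force: 50.7
```

Emit:
{"name": "step_arm", "arguments": {
  "moves": [
    {"rx": 0, "ry": 0, "rz": 0, "dx": 0, "dy": 0, "dz": 1, "gripper": -1},
    {"rx": 0, "ry": 0, "rz": 0, "dx": 0, "dy": 0, "dz": 1, "gripper": -1},
    {"rx": 0, "ry": 0, "rz": 0, "dx": 0, "dy": 0, "dz": 0, "gripper": -1}
  ]
}}

```text
clock: 17.65
tcp_pos: [0.5124, -0.1671, 0.1014]
orientation: [2.145, 2.295, 0.002]
contact_force: [-3.5, 0.8, 12.1]
grip_width: 0.0241
gripper_force: 50.7
```

Emit:
{"name": "step_arm", "arguments": {
  "moves": [
    {"rx": 0, "ry": 0, "rz": 0, "dx": 0, "dy": 0, "dz": 1, "gripper": -1},
    {"rx": 0, "ry": 0, "rz": 0, "dx": 0, "dy": 0, "dz": 1, "gripper": -1},
    {"rx": 0, "ry": 0, "rz": 0, "dx": 0, "dy": 0, "dz": 0, "gripper": -1}
  ]
}}

```text
clock: 18.02
tcp_pos: [0.5124, -0.1671, 0.0994]
orientation: [2.145, 2.295, 0.002]
contact_force: [-3.4, 1.6, 12.9]
grip_width: 0.0241
gripper_force: 50.7
```

Emit:
{"name": "step_arm", "arguments": {
  "moves": [
    {"rx": 0, "ry": 0, "rz": 0, "dx": 0, "dy": -0.4, "dz": 1, "gripper": -1},
    {"rx": 0, "ry": 0, "rz": 0, "dx": 0, "dy": 0, "dz": 1, "gripper": -1},
    {"rx": 0, "ry": 0, "rz": 0, "dx": 0, "dy": 0, "dz": 0, "gripper": -1}
  ]
}}

```text
clock: 18.4
tcp_pos: [0.5123, -0.167, 0.0976]
orientation: [2.144, 2.294, 0.002]
contact_force: [-2.2, 0.8, 12.3]
grip_width: 0.0243
gripper_force: 50.7
```

Emit:
{"name": "step_arm", "arguments": {
  "moves": [
    {"rx": 0, "ry": 0, "rz": 0, "dx": 0, "dy": 0, "dz": 1, "gripper": -1},
    {"rx": 0, "ry": 0, "rz": 0, "dx": 0, "dy": 0, "dz": 0.5, "gripper": -1},
    {"rx": 0, "ry": 0, "rz": 0, "dx": 0, "dy": 0, "dz": 0, "gripper": -1}
  ]
}}

```text
clock: 18.77
tcp_pos: [0.5124, -0.1671, 0.0961]
orientation: [2.144, 2.294, 0.002]
contact_force: [-1.1, 1.1, 14.2]
grip_width: 0.024
gripper_force: 50.7
```

Emit:
{"name": "step_arm", "arguments": {
  "moves": [
    {"rx": 0, "ry": 0, "rz": 0, "dx": 0, "dy": 0, "dz": 1, "gripper": -1},
    {"rx": 0, "ry": 0, "rz": 0, "dx": 0, "dy": 0, "dz": 0, "gripper": -1}
  ]
}}

```text
clock: 19.02
tcp_pos: [0.5123, -0.167, 0.095]
orientation: [2.144, 2.294, 0.002]
contact_force: [-2.3, 1.5, 12.8]
grip_width: 0.0242
gripper_force: 50.7
```

Emit:
{"name": "step_arm", "arguments": {
  "moves": [
    {"rx": 0, "ry": 0, "rz": 0, "dx": 0, "dy": 0, "dz": 1, "gripper": -1},
    {"rx": 0, "ry": 0, "rz": 0, "dx": 0, "dy": 0, "dz": 0, "gripper": -1}
  ]
}}

```text
clock: 19.27
tcp_pos: [0.5124, -0.1671, 0.0941]
orientation: [2.144, 2.294, 0.002]
contact_force: [-1.3, 1.6, 13.6]
grip_width: 0.0239
gripper_force: 50.7
```

Emit:
{"name": "step_arm", "arguments": {
  "moves": [
    {"rx": 0, "ry": 0, "rz": 0, "dx": 0, "dy": 0, "dz": 1, "gripper": -1},
    {"rx": 0, "ry": 0, "rz": 0, "dx": 0, "dy": 0, "dz": 0, "gripper": -1}
  ]
}}

```text
clock: 19.52
tcp_pos: [0.5124, -0.1671, 0.0931]
orientation: [2.144, 2.294, 0.002]
contact_force: [-3.3, 1.0, 13.4]
grip_width: 0.0237
gripper_force: 50.8
```

Emit:
{"name": "step_arm", "arguments": {
  "moves": [
    {"rx": 0, "ry": 0, "rz": 0, "dx": 0, "dy": 0, "dz": 1, "gripper": -1},
    {"rx": 0, "ry": 0, "rz": 0, "dx": 0, "dy": 0, "dz": 0, "gripper": -1}
  ]
}}

```text
clock: 19.77
tcp_pos: [0.5124, -0.167, 0.0922]
orientation: [2.144, 2.294, 0.002]
contact_force: [-2.8, 1.0, 14.1]
grip_width: 0.0241
gripper_force: 50.9
```

Emit:
{"name": "step_arm", "arguments": {
  "moves": [
    {"rx": 0, "ry": 0, "rz": 0, "dx": 0, "dy": 0, "dz": 1, "gripper": -1},
    {"rx": 0, "ry": 0, "rz": 0, "dx": 0, "dy": 0, "dz": 0, "gripper": -1}
  ]
}}

```text
clock: 20.02
tcp_pos: [0.5124, -0.1671, 0.0912]
orientation: [2.144, 2.294, 0.002]
contact_force: [-2.7, 1.9, 15.7]
grip_width: 0.0244
gripper_force: 51.0
```

Emit:
{"name": "step_arm", "arguments": {
  "moves": [
    {"rx": 0, "ry": 0, "rz": 0, "dx": 0, "dy": 0, "dz": 1, "gripper": -1},
    {"rx": 0, "ry": 0, "rz": 0, "dx": 0, "dy": 0, "dz": 0, "gripper": -1}
  ]
}}

```text
clock: 20.27
tcp_pos: [0.5123, -0.1671, 0.0903]
orientation: [2.144, 2.294, 0.002]
contact_force: [-2.3, 0.2, 16.1]
grip_width: 0.0244
gripper_force: 51.0
```

Force is climbing again after the plateau, so the flange has landed. I'll ride the springs back up with the grip held before releasing.

Emit:
{"name": "step_arm", "arguments": {
  "moves": [
    {"rx": 0, "ry": 0, "rz": 0, "dx": 0, "dy": 0, "dz": -2, "gripper": -1},
    {"rx": 0, "ry": 0, "rz": 0, "dx": 0, "dy": 0, "dz": -2, "gripper": -1},
    {"rx": 0, "ry": 0, "rz": 0, "dx": 0, "dy": 0, "dz": -2, "gripper": -1},
    {"rx": 0, "ry": 0, "rz": 0, "dx": 0, "dy": 0, "dz": -2, "gripper": -1},
    {"rx": 0, "ry": 0, "rz": 0, "dx": 0, "dy": 0, "dz": -2, "gripper": -1},
    {"rx": 0, "ry": 0, "rz": 0, "dx": 0, "dy": 0, "dz": -1, "gripper": -1},
    {"rx": 0, "ry": 0, "rz": 0, "dx": 0, "dy": 0, "dz": 0, "gripper": -1},
    {"rx": 0, "ry": 0, "rz": 0, "dx": 0, "dy": 0, "dz": 0, "gripper": -1}
  ]
}}

```text
clock: 21.28
tcp_pos: [0.5123, -0.167, 0.1007]
orientation: [2.144, 2.294, 0.002]
contact_force: [-0.9, 0.7, 9.1]
grip_width: 0.0244
gripper_force: 50.2
```

Emit:
{"name": "step_arm", "arguments": {
  "moves": [
    {"rx": 0, "ry": 0, "rz": 0, "dx": 0, "dy": 0, "dz": -2, "gripper": -1},
    {"rx": 0, "ry": 0, "rz": 0, "dx": 0, "dy": 0, "dz": -2, "gripper": -1},
    {"rx": 0, "ry": 0, "rz": 0, "dx": 0, "dy": 0, "dz": -2, "gripper": -1},
    {"rx": 0, "ry": 0, "rz": 0, "dx": 0, "dy": 0, "dz": -2, "gripper": -1},
    {"rx": 0, "ry": 0, "rz": 0, "dx": 0, "dy": 0, "dz": 0, "gripper": -1},
    {"rx": 0, "ry": 0, "rz": 0, "dx": 0, "dy": 0, "dz": 0, "gripper": -1}
  ]
}}

```text
clock: 22.02
tcp_pos: [0.5119, -0.167, 0.1082]
orientation: [2.145, 2.295, 0.001]
contact_force: [2.4, 1.1, 3.2]
grip_width: 0.0242
gripper_force: 49.8
```

Emit:
{"name": "step_arm", "arguments": {
  "moves": [
    {"rx": 0, "ry": 0, "rz": 0, "dx": 0, "dy": 0, "dz": -1, "gripper": -1},
    {"rx": 0, "ry": 0, "rz": 0, "dx": 0, "dy": 0, "dz": 0, "gripper": -1},
    {"rx": 0, "ry": 0, "rz": 0, "dx": 0, "dy": 0, "dz": 0, "gripper": -1}
  ]
}}

```text
clock: 22.4
tcp_pos: [0.5114, -0.167, 0.109]
orientation: [-2.145, -2.295, 0.0]
contact_force: [2.2, -0.5, 3.3]
grip_width: 0.0243
gripper_force: 49.7
```

Emit:
{"name": "step_arm", "arguments": {
  "moves": [
    {"rx": 0, "ry": 0, "rz": 0, "dx": 0, "dy": 0.7, "dz": -1, "gripper": -1},
    {"rx": 0, "ry": 0, "rz": 0, "dx": 0, "dy": 0, "dz": -1, "gripper": -1},
    {"rx": 0, "ry": 0, "rz": 0, "dx": 0, "dy": 0, "dz": 0, "gripper": -1},
    {"rx": 0, "ry": 0, "rz": 0, "dx": 0, "dy": 0, "dz": 0, "gripper": -1}
  ]
}}

```text
clock: 22.9
tcp_pos: [0.5116, -0.167, 0.1109]
orientation: [-2.145, -2.294, 0.001]
contact_force: [0.0, -0.7, 2.0]
grip_width: 0.0241
gripper_force: 49.6
```

Emit:
{"name": "step_arm", "arguments": {
  "moves": [
    {"rx": 0, "ry": 0, "rz": 0, "dx": 0, "dy": 0, "dz": -1, "gripper": -1},
    {"rx": 0, "ry": 0, "rz": 0, "dx": 0, "dy": 0, "dz": 0, "gripper": -1},
    {"rx": 0, "ry": 0, "rz": 0, "dx": 0, "dy": 0, "dz": 0, "gripper": -1}
  ]
}}

```text
clock: 23.28
tcp_pos: [0.5118, -0.1669, 0.112]
orientation: [-2.145, -2.295, 0.0]
contact_force: [-1.5, 0.1, 0.6]
grip_width: 0.0242
gripper_force: 49.6
```

Emit:
{"name": "step_arm", "arguments": {
  "moves": [
    {"rx": 0, "ry": 0, "rz": 0, "dx": 0, "dy": 0, "dz": 0, "gripper": 1},
    {"rx": 0, "ry": 0, "rz": 0, "dx": 0, "dy": 0, "dz": 0, "gripper": 1},
    {"rx": 0, "ry": 0, "rz": 0, "dx": 0, "dy": 0, "dz": 0, "gripper": 1},
    {"rx": 0, "ry": 0, "rz": 0, "dx": 0, "dy": 0, "dz": 0, "gripper": 1},
    {"rx": 0, "ry": 0, "rz": 0, "dx": 0, "dy": 0, "dz": 0, "gripper": 1},
    {"rx": 0, "ry": 0, "rz": 0, "dx": 0, "dy": 0, "dz": -15, "gripper": 1},
    {"rx": 0, "ry": 0, "rz": 0, "dx": 0, "dy": 0, "dz": -40, "gripper": 1},
    {"rx": 0, "ry": 0, "rz": 0, "dx": -25, "dy": 0, "dz": -40, "gripper": 1},
    {"rx": 0, "ry": 0, "rz": 0, "dx": -25, "dy": 0, "dz": 0, "gripper": 1},
    {"rx": 0, "ry": 0, "rz": 0, "dx": 0, "dy": 0, "dz": 0, "gripper": 1},
    {"rx": 0, "ry": 0, "rz": 0, "dx": 0, "dy": 0, "dz": 0, "gripper": 1},
    {"rx": 0, "ry": 0, "rz": 0, "dx": 0, "dy": 0, "dz": 0, "gripper": 1}
  ]
}}

```text
clock: 24.78
tcp_pos: [0.5155, -0.2156, 0.2068]
orientation: [-2.143, -2.296, 0.0]
contact_force: [-0.4, 0.8, -0.3]
grip_width: 0.0855
gripper_force: 0.0
```

```bash
python3 - <<'E'
from h import *
p,Q=tool(); o=r.get_obs(); print(p.round(4),o["clock"])
c=r.camera_info("wrist"); w=r.grab_frame("wrist"); s=r.grab_frame("side"); cv2.imwrite("pics/w5.png",w); cv2.imwrite("pics/s5.png",s)
K=np.array(c["mtx"]);a=np.linspace(0,6.28,80)
q=cv2.projectPoints(np.array([[.5122,-.1668,.086]]),np.array(c["rvec"],float),np.array(c["tvec"],float),K,None)[0][0,0]; print(q)
u,v=q.astype(int); h=50
f=6; b=cv2.resize(w[max(0,v-h):v+h,u-35:u+35],None,fx=f,fy=f,interpolation=cv2.INTER_CUBIC)
def dr(im,ci,ox,oy,f):
    for z,rad,col in((.086,.017,(255,0,0)),(.090,.017,(0,255,255)),(.110,.013,(255,0,255))):
        q=cv2.projectPoints(np.stack([.5122+rad*np.cos(a),-.1668+rad*np.sin(a),0*a+z],1),np.array(ci["rvec"],float),np.array(ci["tvec"],float),np.array(ci["mtx"]),None)[0][:,0]
        cv2.polylines(im,[((q-[ox,oy]+.5)*f).astype(np.int32)],True,col,1)
dr(b,c,u-35,max(0,v-h),f)
d=cv2.resize(s[150:200,350:395],None,fx=8,fy=8,interpolation=cv2.INTER_CUBIC)
out=np.zeros((600,800,3),np.uint8); out[:b.shape[0],:420]=b; out[:400,430:790]=d; cv2.imwrite("pics/z5.png",out)
E
```

```text
[ 0.5155 -0.2156  0.2068] 24.775
[322.8738099  129.95147285]
```

View pics/z5.png

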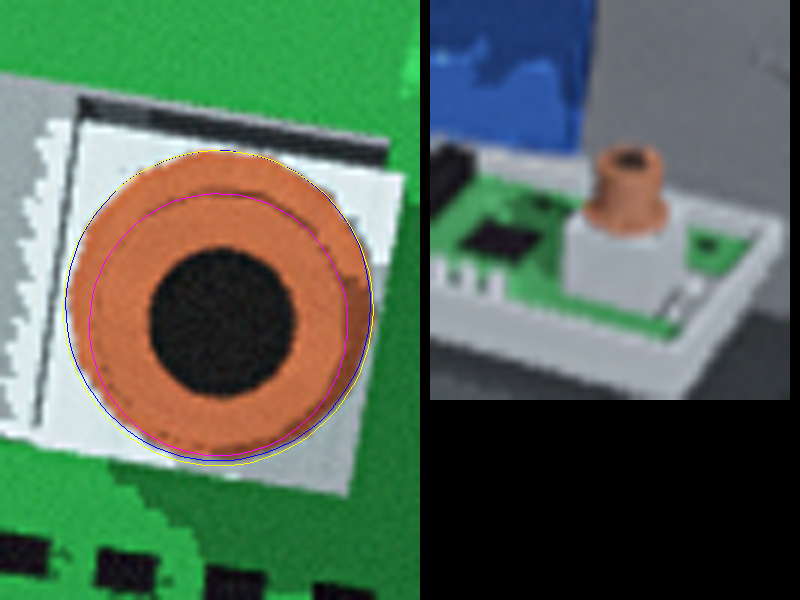

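The flange matches the predicted fully-home outline. The side view shows it flat on the boss and upright, with the gripper clear, so I'm handing in.

```bash
python3 -c "
from bench import r
print(r.hand_in())"
```

```text
the job is handed in; nothing more can be done
None
```

The bronze bushing is pressed into the housing's empty boss and released, and the job is handed in. The force pattern and final pictures show its flange home; measured vertical force peaked at about 17 N, the arm's clock read about 25 s, and no verdict was returned.

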